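Load the empty nest and index the press dial

TASK

One nest of the press's five-place dial is empty: take the short spare bearing housing from the green mat (not the longer one), set it gently and flat into that nest and let go of it. Then turn the dial, either way round, until the newly loaded nest stands under the press ram and the dial has clicked into its detent, and leave it there. Leave the longer housing and the brass bush on the mat where they are.

Things in the scene. Friction and masses are not known exactly. Their poses are not given: they have to be found in the camera images.
- press: Blue bench press with the dial, bolted down. Origin on the bench below the dial's axis, z up. Column 70 x 60 mm, 320 mm high, 205 mm from the axis towards the press's -y. A 36 mm wide arm, underside 220 mm above the bench, reaches from it to 70 mm from the axis and holds the ram (32 mm dia sleeve, lower end 163 mm above the bench). Hand lever behind the column, not used.
- dial (a joint): Angle of the dial, rad, counter-clockwise positive seen from above. At 0 (or 2 pi) the empty nest is under the ram. Five sprung rest positions at multiples of 1.257 (72 deg); let go within about 25 deg of one, it snaps into it; it can start hung up midway between two. It turns past the detents either way, at a push of about 5 N on a peg.
- hub (a point): Centre of the dial, on the top of its plate; x axis to the empty nest, z up. The dial is a steel plate 290 mm dia, top 75 mm above the bench. Five nests lie at 85 mm radius, 72 deg apart, length radial; four hold housings like the spare, gripped fast, tops 46 mm above the plate. A peg stands midway between each two nests. Hub cap here 60 mm dia, 20 mm high.
- nest (a point): Centre of the floor of the empty nest (on the dial's plate top), x axis radially outwards along the nest's length, z up. The nest is an open-topped rectangular frame, inside 82 x 40 mm, walls 6 mm thick and 12 mm high.
- peg (a point): Centre of the black ball (28 mm dia) on top of the peg next to the empty nest, 36 deg counter-clockwise from it, at 125 mm from the dial's axis. Peg stem 14 mm dia; ball centre 50 mm above the plate, ball top 64 mm above it. Four more like it follow every 72 deg round the dial.
- ram (a point): Point on the ram's axis at the height of the dial's plate top, 85 mm from the dial's axis; the loaded nest must end up centred here.
- spare: Short spare bearing housing, plain aluminium, 0.2 kg: foot 76 x 34 x 16 mm (long along x) with a square boss 36 mm (x) by 30 mm (y) rising from its middle to 46 mm, bore in the top. Origin at the centre of the underside, z up. Lies on the green mat (280 x 200 x 3 mm). It may go into the nest either way round.
- long_housing: Look-alike, same section and boss but a foot 116 mm long, also on the mat; too long for the nest. Leave alone. Origin at the centre of the underside.
- bush: Brass bush, 32 mm dia, 30 mm high, standing on the mat near one edge. Leave alone.

How it is judged (in metres and radians):
On the way, in this order (a step that is already met when the one before it is completed fails the run):
1. the spare sits flat in the empty nest and is let go, the nest still away from the ram (x of spare in the frame of nest between -0.006 and 0.006 m and y of spare in the frame of nest between -0.006 and 0.006 m and z of spare in the frame of nest between -0.003 and 0.003 m and angle between spare's own z axis and vertical below 0.06 rad and horizontal distance between nest and ram above 0.05 m and contact force between the fingers and spare below 0.1 N), for 0.2 s.
2. the loaded nest stands under the ram (x of spare in the frame of nest between -0.006 and 0.006 m and y of spare in the frame of nest between -0.006 and 0.006 m and z of spare in the frame of nest between -0.003 and 0.003 m and angle between spare's own z axis and vertical below 0.06 rad and horizontal distance between nest and ram below 0.005 m), for 0.2 s.
At the end, for the whole second after the job is handed in: The spare housing lies flat in the nest that was empty (within 6 mm of the nest's centre in the plane, 3 mm in height, tilted under 0.06 rad), that nest is centred within 5 mm under the ram with the dial at rest in its detent, and nothing moves (all of step 2 and velocity of joint dial between -0.03 and 0.03 rad/s and linear speed of spare below 0.02 m/s); the robot touches nothing.
It fails at once if the longer housing or the bush is pushed more than 30 mm from its place (distance of any of long_housing, bush from where it was at the start of the episode above 0.03 m).
It fails at once if the spare is slammed into the dial or press (over 70 N) (contact force between spare and press above 70 N).
It also fails if it takes over 67 s, if anything falls off the work surface, if the arm or the gripper's body presses on something with over 40 N, if the wrist force passes 120 N, or if a joint passes its speed limit or range.

ROBOT

A 6-joint arm with a two-finger parallel gripper is mounted at the origin on the work surface. World frame = base frame: x ahead of the robot, y to its left, z up, the work surface at z = 0. Lengths are in mm, angles in rad, forces in N, time in s.
With the tool pointing down it reaches from about 400 to 825 mm from the base axis. Payload 7 kg.
Tool frame: the origin (TCP) lies on the centre line of the jaws, within the pads' length; the fingertips stand tip_reach ahead of it and the grasp point (between the pads) is the TCP (tip_reach is the distance from the TCP to the fingertips, in mm); y points along the fingers, x is the direction in which the jaws open and shut, and the axes are right-handed (so a half turn about y gives the same grasp; the last joint's range is limited). The gripper opens to 85 mm and grips with 20 to 120 N. Pads are 22 mm wide; open, the fingers measure 114 mm over their backs; the gripper's body (76 mm by 85 mm) begins 54 mm behind the grasp point. The pads swing forward as they close: fully open they stand 13 mm farther back than shut.
Start: joints at [1.62, 0.359, 0.012, 0, -1.224, -0.288], TCP at [159.673, 655.82, 250.302] pointing down, gripper open.
Joint ranges: [-3.07, 3.07], [-1.43, 2.12], [-1.02, 1.25], [-3.03, 1.67], [-3.05, -0], [-3.03, 3.03]. Speed limits (rad/s): [2.39, 2.39, 3.01, 3.14, 3.14, 3.14].

INTERFACE

Orientations are given as a rotation vector (axis times angle).
In Python, from station import * gives the robot as it stands. The module is installed in compiled form; this text tells all that it offers.
- The arm moves only by the tool arm_command, never from a script. Its argument "deltas" is a list that holds one entry, the list of rows, each a list of 4 numbers: the shift along the tool's x, y, z in cm, then the turn about the tool's y in rad. A call has 1 to 20 rows; each row shifts and turns the pose as measured when the row begins, along the tool's axes as they then stand; what a row does not reach is not made up. A row lasts 1/12 s, in which the tool goes at most 41.7 mm and 7.16 degrees, less where a joint would pass 70% of its speed; a pose out of reach is approached as far as the arm can. A call is refused whole if a number of a shift passes 4.17 or a number of a turn 0.125, either way. A call with a gripper value outside its range is refused whole. "grip" is the opening, from -1 (shut) to 1 (fully open), so that 0 is half open, set as the call begins (left out, the last holds). The fingers move at their own pace and stop on an object; "newtons" is the grip in N (left out, the last holds). Time passes only in rows, so rows that do not move let the fingers close. It gives the time, the measured TCP pose, the force and the opening at its end, in the units of the state.
- state(): the state, without advancing time (a new reading comes with each control period).
- grab_frame(name): name is "scene" or "top"; returns a dict with "frame" (384x512x3 uint8, red, green, blue), "camera_matrix" (3x3 intrinsics, pixels), "camera_from_world" (4x4, takes a point from world to camera coordinates). Camera axes: x right, y up, looking along -z (the intrinsics and any distortion apply to the point x, -y, -z); pixel columns grow to the right and rows downward; lengths in mm; the calibration is good to about 2 mm. A picture is of the moment at which its call begins. There is no depth.
- finish_job(): hands the job in, once; it reports no verdict.
Trained networks look in a picture, given as the dict that the camera call returned (one of the last four; its "shot" number tells which), for a name from the list of things; names that differ only in an ending like _2 or _b are one class to them, and where a whole thing is asked for, a point or a joint stands for the part that bears it (a point fixed in the world has none). Each returns a list of dicts, best first, with "confidence" (0 to 1); they miss things now and then, are a little off and sometimes report something else, mostly with a low value. They report only what shows in the picture. A call takes as long as a camera call.
- cut_out(name, picture): "mask" (384x512 bool, what is visible of it) and "location" ([column, row] in pixels, amid what is visible of it).
- mark_of(name, picture): "location" ([column, row] in pixels: a listed point, or the origin of a listed thing).
The state is a dict: "clock": time; "joints": joint angles; "qd": joint speeds; "tau": joint torques, N m; "eef_pos": TCP position; "tool_rot": TCP orientation; "force": force on the tool from outside, world axes, zero at the start; "moment": the same for the moment, N m; "finger_gap": finger opening in mm.
Only numpy, scipy, OpenCV 4.12 (cv2) and the standard library are available. Lean on these libraries where they do the work, as an engineer would, in place of code of your own. Each camera call takes 0.05 s, during which the arm holds its last target. There are 200 camera calls.

## Working session

There is one attempt and no reset: what is moved stays moved. The work goes in short steps, Python scripts to look and compute and a tool call to move; the robot and the scene stay as the last step left them, time stands still between calls to the robot, and variables do not carry over. Pictures are saved under pics/ and viewed, about 8 in all and at most 12, crops included, and the job is handed in when it is done.

Besides the shell and the picture viewer there is one more tool, called as name([rows], argument=value, ...), one row to a line, values as JSON. arm_command: Moves the arm, as the interface text tells. Its arguments: {"type":"object","properties":{"deltas":{"type":"array","items":{"type":"array","items":{"type":"array","items":{"type":"number"}}}},"grip":{"type":"number"},"newtons":{"type":"number"}},"required":["deltas"]}

```bash
mkdir -p pics; cat > h.py <<'E'
from station import *
import numpy as np, cv2
from scipy.spatial.transform import Rotation as R
def px2w(f,uv,z):
    K=np.array(f["camera_matrix"]);T=np.array(f["camera_from_world"])
    d=np.linalg.inv(K)@[uv[0],uv[1],1.]; d=np.array([d[0],-d[1],-d[2]])
    d=T[:3,:3].T@d; c=-T[:3,:3].T@T[:3,3]
    return c+d*(z-c[2])/d[2]
def w2px(f,p):
    K=np.array(f["camera_matrix"]);T=np.array(f["camera_from_world"])
    q=T[:3,:3]@np.array(p,float)+T[:3,3]; q=K@[q[0],-q[1],-q[2]]; return q[:2]/q[2]
def save(f,n): cv2.imwrite("pics/"+n,f["frame"][:,:,::-1])
E
python3 - <<'E'
from h import *
np.set_printoptions(precision=1,suppress=True)
s=state();print(s)
Z=dict(press=0,hub=75,nest=75,peg=125,ram=75,spare=3,long_housing=3,bush=3)
for n in("scene","top"):
    f=grab_frame(n);save(f,n+"0.png");T=np.array(f["camera_from_world"]);print(n,-T[:3,:3].T@T[:3,3])
    for k in Z:
        for m in mark_of(k,f)[:3]: print(k,round(m["confidence"],2),np.array(m["location"]),px2w(f,m["location"],Z[k]))
E
```

```text
{'clock': 0.0, 'joints': array([ 1.6,  0.4,  0. , -0. , -1.2, -0.3]), 'qd': array([ 0.,  0.,  0.,  0., -0.,  0.]), 'tau': array([ -0. , -58.3,  29.3,   6.9,  -0. ,  -0. ]), 'eef_pos': array([159.6, 655.4, 249.4]), 'tool_rot': array([-1.1,  1.4, -1.4]), 'force': array([ 0.5,  0.9, -0.6]), 'moment': array([ 0. , -0.1, -0. ]), 'finger_gap': 85.5624298740084}
scene [1168.   -94.5  595.1]
press 0.69 [200.4 229.9] [558.9 -72.    0. ]
press 0.22 [359.2 172.5] [450.1 314.5   0. ]
hub 0.67 [197.5 207. ] [574.8 -73.   75. ]
nest 0.73 [232.5 186.4] [529.1   0.6  75. ]
peg 0.93 [220.4 143.9] [450.2  -8.4 125. ]
ram 0.91 [149.9 206.1] [ 553.2 -158.3   75. ]
ram 0.63 [229.5 187.2] [530.3  -5.5  75. ]
spare 0.56 [358.2 172.9] [454.6 309.5   3. ]
spare 0.28 [197.  206.5] [490.9 -70.9   3. ]
long_housing 0.6 [393.9 217.5] [613.1 320.4   3. ]
long_housing 0.6 [149.5 207.7] [ 473.1 -168.1    3. ]
bush 0.5 [341.6 198.4] [532.6 237.3   3. ]
top [ 469.2   53.7 1168.6]
press 0.75 [298.8 188.4] [572.7 -69.1   0. ]
hub 0.76 [307.6 185.2] [574.  -82.7  75. ]
nest 0.69 [271.2 203.7] [528.3   5.9  75. ]
peg 0.77 [279.5 234. ] [455.7 -11.4 125. ]
ram 0.88 [338.8 194.8] [ 551.1 -158.8   75. ]
ram 0.42 [155.4 230. ] [462.9 285.   75. ]
spare 0.8 [154.1 229.8] [463.  303.6   3. ]
long_housing 0.8 [148.8 169.1] [619.9 320.6   3. ]
bush 0.57 [177.7 202.7] [533.1 244.2   3. ]
```

```bash
python3 -c "
import cv2,numpy as np
a=cv2.imread('pics/scene0.png');b=cv2.imread('pics/top0.png')
cv2.imwrite('pics/both0.png',cv2.resize(np.vstack([a,b]),(800,1200))[:1200])
cv2.imwrite('pics/t0.png',cv2.resize(b,(800,600)));cv2.imwrite('pics/s0.png',cv2.resize(a,(800,600)))"
```

```text
(no output)
```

View pics/t0.png

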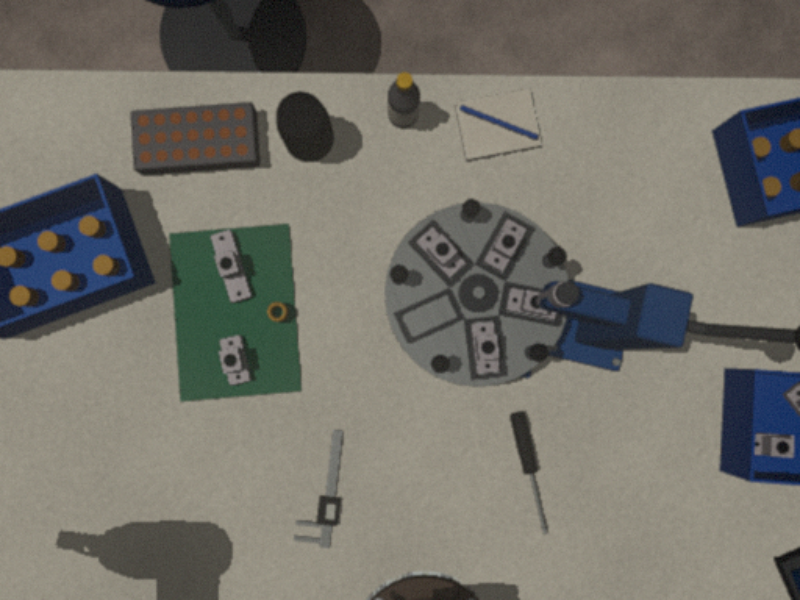

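View pics/s0.png

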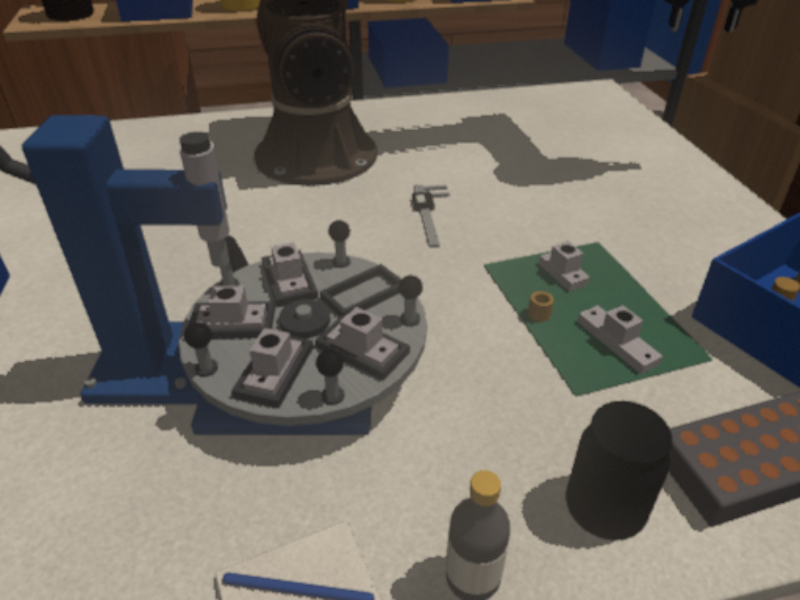

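The top view shows the empty nest at about (430,318) in the 800x600 picture, with the ram to the right at (565,292). The short spare is at (233,360), the longer housing at (231,265) and the bush at (278,312). Next I refine the positions by fitting a dark-blob model of the pegs and bores.

```bash
cat >> h.py <<'E'
from scipy.optimize import least_squares
def blob(f,uv,r,ratio=0.62):
    g=cv2.cvtColor(f["frame"],cv2.COLOR_RGB2GRAY); g=cv2.resize(g,None,fx=4,fy=4,interpolation=cv2.INTER_CUBIC).astype(float)
    u,v=[int(round(4*(a+.5))) for a in uv]; r=int(4*r)
    w=g[v-r:v+r+1,u-r:u+r+1]; lo,hi=np.percentile(w,3),np.percentile(w,70)
    m=(w<lo+.45*(hi-lo)).astype(np.uint8)
    n,l,st,c=cv2.connectedComponentsWithStats(m)
    if n<2: return None
    k=1+np.argmin([np.hypot(*(c[i]-r))-.3*np.sqrt(st[i,4]) for i in range(1,n)])
    return np.array([(u-r+c[k][0]+.5)/4-.5,(v-r+c[k][1]+.5)/4-.5]),st[k,4]/16
def dialpts(p):
    x,y,t=p; o={}
    for i in range(5):
        a=t+np.radians(36+72*i); o["peg%d"%i]=(x+125*np.cos(a),y+125*np.sin(a),125)
        if i:
            a=t+np.radians(72*i); o["bore%d"%i]=(x+85*np.cos(a),y+85*np.sin(a),121)
    return o
E
python3 - <<'E'
from h import *
np.set_printoptions(precision=1,suppress=True)
p=[574,-79,np.radians(115)]
for n in("top","scene"):
    f=grab_frame(n); obs={}
    for it in range(3):
        for k,q in dialpts(p).items():
            uv=w2px(f,q); b=blob(f,uv,9 if k[0]=="p" else 6)
            if b is not None and np.hypot(*(b[0]-uv))<7: obs[k]=b[0]
        def res(p): 
            d=dialpts(p);return np.concatenate([w2px(f,d[k])-obs[k] for k in obs])
        p=least_squares(res,p,loss="soft_l1").x
    print(n,p[:2],np.degrees(p[2])); d=dialpts(p)
    for k in obs: print(k,obs[k],w2px(f,d[k])-obs[k])
    im=cv2.resize(f["frame"][:,:,::-1],None,fx=4,fy=4,interpolation=cv2.INTER_CUBIC)
    dr=lambda P,c:cv2.polylines(im,[np.int32([[4*(a+.5) for a in w2px(f,q)] for q in P])],True,c,1)
    for k,q in d.items(): dr([(q[0]+(14 if k[0]=="p" else 6)*np.cos(a),q[1]+(14 if k[0]=="p" else 6)*np.sin(a),q[2]) for a in np.linspace(0,6.28,20)],(0,0,255))
    c,s=np.cos(p[2]),np.sin(p[2]); 
    for (L,W,z) in ((82,40,87),(94,52,87)): dr([(p[0]+c*(85+i*L/2)-s*j*W/2,p[1]+s*(85+i*L/2)+c*j*W/2,z) for i,j in((1,1),(1,-1),(-1,-1),(-1,1))],(0,255,0))
    dr([(p[0]+145*np.cos(a),p[1]+145*np.sin(a),75) for a in np.linspace(0,6.28,60)],(255,255,0))
    # spare bore
    sp=mark_of("spare",f)[0]["location"]; q=px2w(f,sp,3); b=blob(f,w2px(f,[q[0],q[1],49]),6)
    print("spare bore",b,px2w(f,b[0],49), "mark",q)
    m=cut_out("spare",f)[0];M=m["mask"]
    vs,us=np.nonzero(M); 
    print("maskrect",cv2.minAreaRect(np.float32([px2w(f,(u,v),16)[:2] for u,v in zip(us,vs)])),m["confidence"])
    save({"frame":im[:,:,::-1]},n+"_big.png")
    u,v=w2px(f,[p[0],p[1],75]); cu=[int(4*u-300),int(4*v-300)]
    a=im[max(cu[1],0):cu[1]+600,max(cu[0],0):cu[0]+560]; u,v=sp; b2=im[int(4*v-120):int(4*v+120),int(4*u-120):int(4*u+120)]
    o=np.zeros((600,800,3),np.uint8);o[:a.shape[0],:a.shape[1]]=a;o[:240,560:]=b2;cv2.imwrite(f"pics/{n}_c.png",o)
E
```

```text
top [567.5 -78.6] 115.08770761079428
peg0 [283.5 232.5] [-1.1  0.5]
peg1 [345.1 225.1] [0.3 0.4]
bore1 [312.  221.8] [0.9 0.6]
peg2 [355.  164.7] [ 1.9 -1. ]
bore2 [345.4 193.6] [-1.4 -0.3]
peg3 [302.7 135.2] [-0.8 -2. ]
bore3 [325.1 154.1] [0.7 0.6]
peg4 [257.2 176. ] [-1.4 -0.5]
bore4 [282.7 158.9] [0.7 0.6]
spare bore (array([147.6, 230.1]), np.float64(32.4375)) [462.4 309.6  49. ] mark [457.3 300.4   3. ]
maskrect ((460.81201171875, 312.62396240234375), (74.59845733642578, 40.55323791503906), 17.051799774169922) 0.9
scene [571.4 -77.8] 114.4024352219107
peg0 [217.  148.3] [ 0.6 -0.6]
peg1 [148.5 161.1] [-5.8  0.4]
bore1 [182.5 160.5] [0.3 0.1]
peg2 [125.8 214.5] [-0.4 -0.7]
bore2 [144.2 187.3] [-0. -0.]
peg3 [208.5 233.5] [ 0.8 -1. ]
bore3 [171.8 217.8] [-0.6  0.4]
peg4 [261.4 184.3] [1.  0.1]
bore4 [230.3 204.2] [-0.2  0.7]
spare bore (array([363., 159.]), np.float64(40.5625)) [463.8 309.5  49. ] mark [454.6 309.2   3. ]
maskrect ((459.83154296875, 310.28076171875), (65.60857391357422, 120.3668441772461), 75.64039611816406) 0.74
```

View pics/top_c.png

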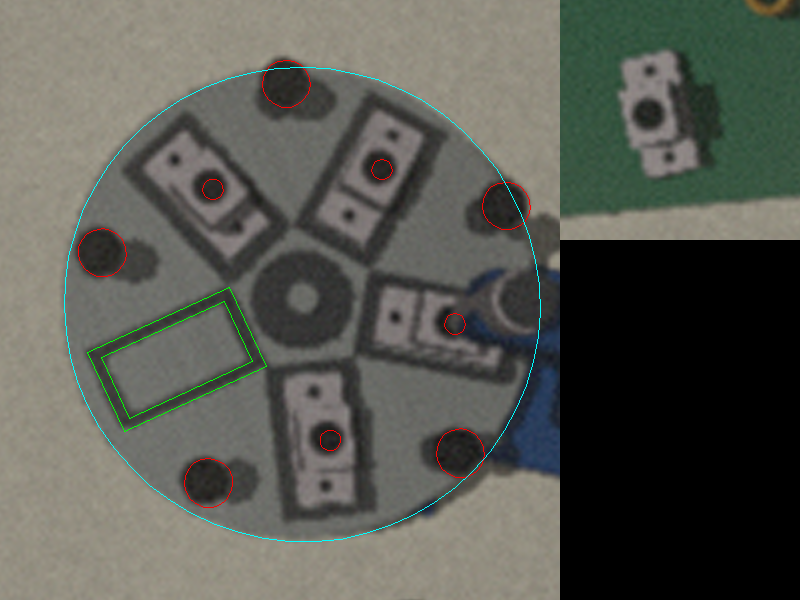

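View pics/scene_c.png

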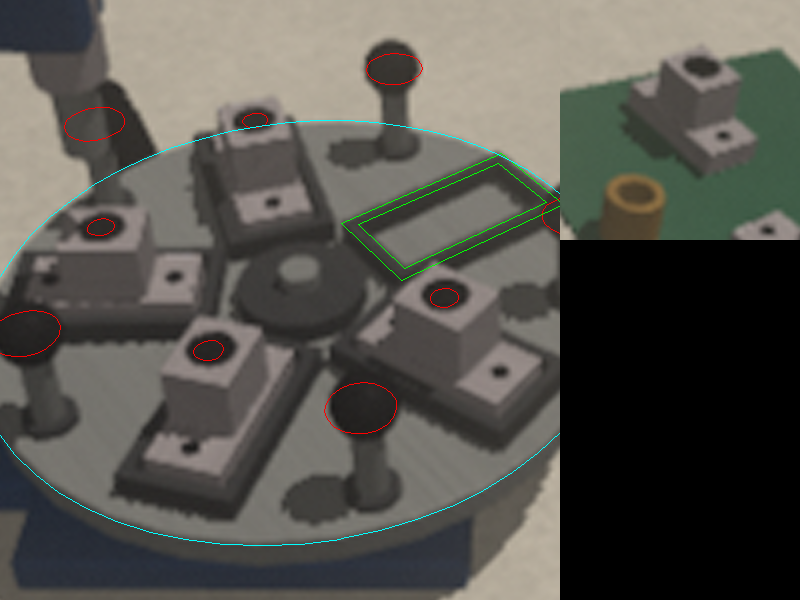

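The top fit overlays the pegs, plate and nest well. The scene fit was pulled off by peg1, which is hidden behind the ram. I'll fit both cameras together without the bad points, and check the tool frame.

```bash
python3 - <<'E'
from h import *
np.set_printoptions(precision=2,suppress=True)
F={n:grab_frame(n) for n in("top","scene")}
skip={("scene","peg1"),("top","bore2")}
p=[569.5,-78.5,np.radians(114.8)]
for off in (0,1):
    obs={}
    for it in range(3):
        d=dialpts(p)
        for n,f in F.items():
            for k,q in d.items():
                if (n,k) in skip: continue
                uv=w2px(f,q); b=blob(f,uv,9 if k[0]=="p" else 6)
                if b is not None and np.hypot(*(b[0]-uv))<5: obs[n,k]=b[0]
        def res(P):
            d=dialpts(P[:3]); s={"top":np.r_[P[3:5],0],"scene":np.r_[P[5:7],0]}
            return np.concatenate([w2px(F[n],np.array(d[k])+s[n])-o for (n,k),o in obs.items()]+[P[3:]*(1.5 if off else 100)])
        P=least_squares(res,np.r_[p,[0]*4],loss="soft_l1").x; p=P[:3]
    r=res(P); print(p[:2],np.degrees(p[2]),P[3:],"rms",np.sqrt(np.mean(r**2)))
    print("nest",p[0]+85*np.cos(p[2]),p[1]+85*np.sin(p[2]))
s=state();Rm=R.from_rotvec(s["tool_rot"]).as_matrix();print(Rm,s["eef_pos"])
# spare screw holes in both, z=19
for n,f in F.items():
    for sg in(1,-1):
        a=np.radians(12); q=[463+sg*28*np.cos(a),309.5+sg*28*np.sin(a),19]; b=blob(f,w2px(f,q),3.5); print(n,sg,w2px(f,q),b and (b[0],b[1],px2w(f,b[0],19)))
o=[]
c=p[:2]+85*np.array([np.cos(p[2]),np.sin(p[2])])
for n,f in F.items():
  for q in ([c[0],c[1],80],[463,309.5,30]):
    u,v=w2px(f,q).astype(int); o.append(cv2.resize(f["frame"][v-24:v+24,u-32:u+32,::-1],(400,300),interpolation=cv2.INTER_CUBIC)); print(n,u,v)
cv2.imwrite("pics/z.png",np.vstack([np.hstack(o[:2]),np.hstack(o[2:])]))
E
```

```text
[569.2  -78.17] 114.83034678687135 [-0.  0.  0. -0.] rms 0.9546165626600499
nest 533.5105746659799 -1.0258342943323697
[569.33 -78.16] 114.83944966036012 [-0.65  0.03  0.65 -0.03] rms 0.8945297434819652
nest 533.620472093372 -1.0215078932380237
[[-0.24 -0.    0.97]
 [-0.97 -0.   -0.24]
 [ 0.   -1.   -0.  ]] [159.66 655.81 250.31]
top 1 [148.33 218.97] (array([147.26, 219.19]), np.float64(6.3125), array([489.81, 318.01,  19.  ]))
top -1 [152.47 240.66] (array([152.01, 240.78]), np.float64(6.1875), array([435.3 , 304.82,  19.  ]))
scene 1 [368.05 176.24] (array([368.4 , 176.27]), np.float64(5.75), array([490.65, 316.07,  19.  ]))
scene -1 [353.71 163.01] (array([354.87, 163.56]), np.float64(32.75), array([438.27, 305.48,  19.  ]))
top 274 201
top 149 229
scene 231 185
scene 361 165
```

View pics/z.png

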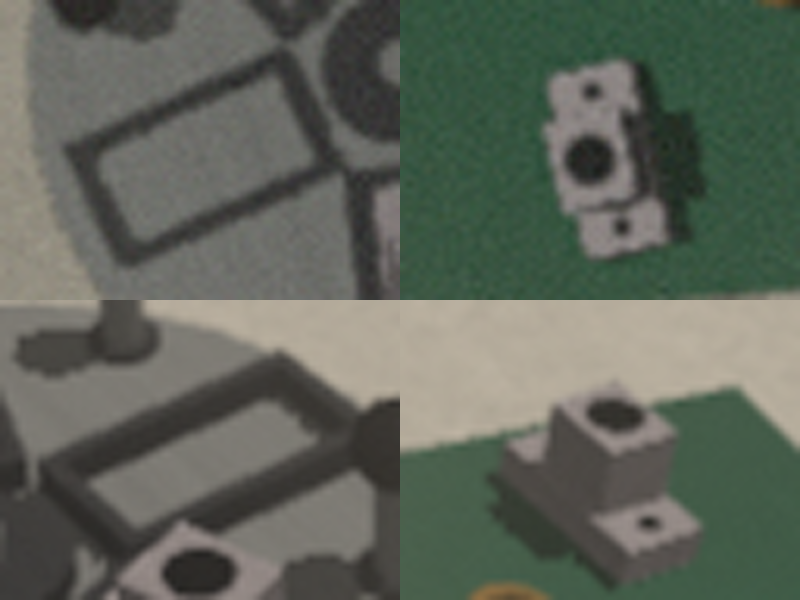

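Both cameras agree on the spare: about (463, 310), long axis at about 13°. The empty nest is near (533, -1), pointing at 114.8°, and the ram is at about 258°, so the dial needs +144°. Moving above the spare.

arm_command([
  [[2.0,0.8,2.9,0],[2.0,0.8,2.9,0],[2.0,0.8,2.9,0],[2.0,0.8,2.9,0],[2.0,0.8,2.9,0],[2.0,0.8,2.9,0],[2.0,0.8,2.9,0],[2.0,0.8,2.9,0],[2.0,0.8,2.9,0],[2.0,0.8,2.9,0],[2.0,0.8,2.9,0],[2.0,0.8,2.9,0],[2.0,0.8,2.9,0],[0,0,0,-0.118],[0,0,0,-0.118],[0,0,0,-0.118],[0,0,0,-0.118],[0,0,0,0]],
], grip=0.7, newtons=40)

```text
clock: 2.8
eef_pos: [478.2, 298.7, 141.6]
tool_rot: [-1.313, 1.02, -1.017]
force: [-0.7, -0.1, -0.7]
finger_gap: 72.4
```

```bash
cat >> h.py <<'E'
def togo(x,y,z,yaw=None,ref=None):
    s=state();M=R.from_rotvec(s["tool_rot"]).as_matrix();p=s["eef_pos"]
    yw=np.degrees(np.arctan2(M[1,0],M[0,0]))
    d=M.T@(np.array([x,y,z])-p)/10
    print("t",round(s["clock"],2),"pos",p.round(1),"yaw",yw.round(2),"tilt",np.degrees(np.arccos(-M[2,1])).round(2),"gap",round(s["finger_gap"],1),"F",np.round(s["force"],1),"j",np.round(s["joints"],2))
    print("delta cm (tool)",d.round(2), "turn", None if yaw is None else round(-np.radians((yaw-yw+180)%360-180),3))
E
python3 -c "
from h import *
togo(463,310,43,-77)"
```

```text
t 2.8 pos [478.2 298.7 141.6] yaw -75.38 tilt 0.35 gap 72.4 F [-0.7 -0.1 -0.7] j [ 0.9   0.27 -0.38 -0.   -0.91  0.92]
delta cm (tool) [-1.43  9.86 -1.22] turn 0.028
```

arm_command([
  [[-0.7,1.0,-0.6,0.014],[-0.7,1.0,-0.6,0.014],[0,1.5,0,0],[0,1.5,0,0],[0,1.5,0,0],[0,1.0,0,0],[0,0,0,0]],
])

```text
clock: 3.38
eef_pos: [464.1, 312.5, 66.4]
tool_rot: [-1.284, 1.061, -1.058]
force: [-0.5, -0.1, -0.1]
finger_gap: 72.5
```

```bash
python3 - <<'E'
from h import *
togo(463,310,43,-77)
o=[]
for n in("top","scene"):
    f=grab_frame(n);u,v=w2px(f,[463,310,60]).astype(int);print(u,v);o.append(cv2.resize(f["frame"][v-30:v+30,u-40:u+40,::-1],(400,300),interpolation=cv2.INTER_CUBIC))
cv2.imwrite("pics/g.png",np.hstack(o))
E
```

```text
t 3.38 pos [464.1 312.5  66.4] yaw -78.59 tilt 0.71 gap 72.5 F [-0.5 -0.1 -0.1] j [ 0.94  0.35 -0.48 -0.   -0.73  0.83]
delta cm (tool) [ 0.25  2.33 -0.18] turn -0.028
146 229
363 154
```

View pics/g.png

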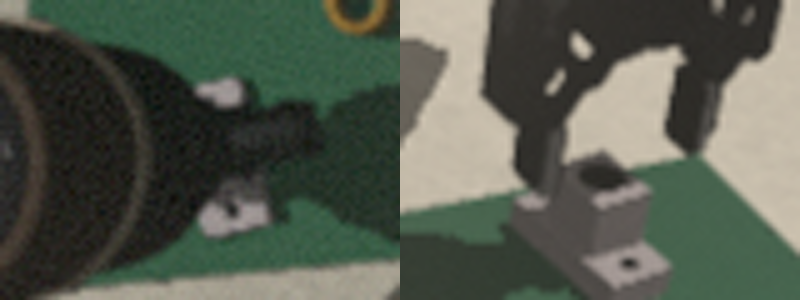

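```bash
python3 - <<'E'
from h import *
f=grab_frame("scene")
for z in(20,30,40,50,60): print(z,w2px(f,[471,275,z]).round(1),w2px(f,[457,350,z]).round(1))
E
```

```text
20 [348.1 173.1] [375.9 165.4]
30 [348.7 169.6] [376.7 161.9]
40 [349.3 166. ] [377.5 158.4]
50 [350.  162.4] [378.3 154.8]
60 [350.6 158.7] [379.1 151.1]
```

arm_command([
  [[0.25,0.6,-0.2,-0.028],[0,0.6,0,0],[0,0.6,0,0],[0,0,0,0]],
])

```text
clock: 3.87
eef_pos: [465.8, 312.9, 53.5]
tool_rot: [-1.285, 1.038, -1.036]
force: [-0.4, 0.5, -0.1]
finger_gap: 72.6
```

arm_command([
  [[0,0,0,0],[0,0,0,0],[0,0,0,0],[0,0,0,0],[0,0,0,0],[0,0,0,0],[0,0,0,0],[0,0,0,0],[0,0,0,0],[0,0,0,0]],
], grip=-0.6, newtons=50)

```text
clock: 4.7
eef_pos: [466.3, 313.3, 54.5]
tool_rot: [-1.283, 1.039, -1.038]
force: [-0.0, -0.5, 0.0]
finger_gap: 28.7
```

```bash
python3 -c "
from h import *
togo(463,310,48,-77)"
```

```text
t 4.7 pos [466.3 313.3  54.5] yaw -77.11 tilt 1.32 gap 28.7 F [-0.  -0.5  0. ] j [ 0.94  0.37 -0.49  0.   -0.69  0.86]
delta cm (tool) [ 0.26  0.64 -0.4 ] turn -0.002
```

The grip is too high on the boss (TCP 54 mm, boss top 49 mm). I'll open, correct the position, go lower and grip again.

arm_command([
  [[0,0,0,0],[0,0,0,0],[0,0,0,0],[0.15,0.6,-0.2,0],[0,0.6,0,0],[0,0,0,0]],
], grip=0.2)

```text
clock: 5.2
eef_pos: [465.1, 312.0, 42.0]
tool_rot: [-1.282, 1.039, -1.037]
force: [-0.8, -0.5, 0.8]
finger_gap: 51.1
```

```bash
python3 -c "
from h import *
togo(463,310,44,-77)"
```

```text
t 5.2 pos [465.1 312.   42. ] yaw -77.1 tilt 1.43 gap 51.1 F [-0.8 -0.5  0.8] j [ 0.94  0.38 -0.51  0.   -0.66  0.85]
delta cm (tool) [ 0.15 -0.21 -0.24] turn -0.002
```

arm_command([
  [[0,-0.25,-0.2,0],[0,0,0,0],[0,0,0,0],[0,0,0,0],[0,0,0,0],[0,0,0,0],[0,0,0,0],[0,0,0,0],[0,0,0,0],[0,0,0,0]],
], grip=-0.8, newtons=60)

```text
clock: 6.03
eef_pos: [462.3, 310.9, 44.0]
tool_rot: [-1.284, 1.039, -1.038]
force: [-0.2, 0.3, -0.5]
finger_gap: 28.7
```

```bash
python3 -c "
from h import *
togo(463,310,44,-77)"
```

```text
t 6.03 pos [462.3 310.9  44. ] yaw -77.09 tilt 1.31 gap 28.7 F [-0.2  0.3 -0.5] j [ 0.94  0.38 -0.51  0.   -0.66  0.85]
delta cm (tool) [0.11 0.   0.05] turn -0.002
```

arm_command([
  [[0,-1.0,0,0],[0,-2.0,0,0],[0,-3.0,0,0],[0,-3.0,0,0],[0,-3.0,0,0.05],[0,-3.0,0,0.12],[0,0,0,0.12],[0,0,0,0.12],[0,0,0,0.12],[0,0,0,0.12],[0,0,0,0.12],[0,0,0,0.12],[0,0,0,0.12],[0,0,0,0.12],[0,0,0,0.12],[0,0,0,0.12],[0,0,0,0]],
])

```text
clock: 7.45
eef_pos: [458.2, 304.8, 214.0]
tool_rot: [-0.354, 2.032, -1.994]
force: [0.4, 0.4, -2.2]
finger_gap: 29.1
```

```bash
python3 -c "
from h import *
togo(533,-1,190,-155.2)"
```

```text
t 7.45 pos [458.2 304.8 214. ] yaw -158.95 tilt 1.56 gap 29.1 F [ 0.4  0.4 -2.2] j [ 0.94  0.17 -0.34  0.   -1.04 -0.58]
delta cm (tool) [ 4.06  1.85 31.26] turn -0.065
```

The wrist force of about -2 N matches a held 0.2 kg part. Carrying it over the nest.

arm_command([
  [[0.3,0,2.2,-0.015],[0.4,0.1,3.2,-0.01],[0.4,0.1,3.2,-0.01],[0.4,0.1,3.2,-0.01],[0.4,0.1,3.2,-0.01],[0.4,0.1,3.2,-0.01],[0.4,0.1,3.2,0],[0.4,0.1,3.2,0],[0.4,0.1,3.2,0],[0.3,0.1,2.2,0],[0.2,0.1,1.2,0],[0,0,0,0],[0,0,0,0]],
])

```text
clock: 8.53
eef_pos: [556.0, -8.1, 204.9]
tool_rot: [-0.464, 1.953, -1.914]
force: [-0.3, -0.4, -2.3]
finger_gap: 28.8
```

```bash
python3 -c "
from h import *
togo(533,-1,165,-155.2)"
```

```text
t 8.53 pos [556.   -8.1 204.9] yaw -151.55 tilt 1.88 gap 28.8 F [-0.3 -0.4 -2.3] j [ 0.33  0.19 -0.32 -0.02 -1.03  0.18]
delta cm (tool) [ 1.8   3.96 -1.67] turn 0.064
```

arm_command([
  [[0.9,1.0,-0.85,0.032],[0.9,1.0,-0.85,0.032],[0,1.0,0,0],[0,1.0,0,0],[0,0,0,0]],
])

```text
clock: 8.95
eef_pos: [532.6, 2.2, 165.0]
tool_rot: [-0.413, 1.985, -1.943]
force: [-0.9, 0.0, -1.7]
finger_gap: 28.8
```

```bash
python3 - <<'E'
from h import *
togo(533,-1,150,-155.2)
o=[]
for n in("top","scene"):
    f=grab_frame(n);u,v=w2px(f,[533,-1,90]).astype(int);print(u,v);o.append(cv2.resize(f["frame"][v-30:v+30,u-40:u+40,::-1],(800,600),interpolation=cv2.INTER_CUBIC)[:,100:700] if n=="scene" else cv2.resize(f["frame"][v-30:v+30,u-40:u+40,::-1],(800,600))[:,:200])
cv2.imwrite("pics/h1.png",np.hstack(o))
f=grab_frame("scene");save(f,"h1s.png")
E
```

```text
t 8.95 pos [532.6   2.2 165. ] yaw -154.61 tilt 2.06 gap 28.8 F [-0.9  0.  -1.7] j [ 0.36  0.19 -0.43 -0.02 -0.92  0.09]
delta cm (tool) [0.15 1.49 0.33] turn 0.01
274 201
231 181
```

View pics/h1.png

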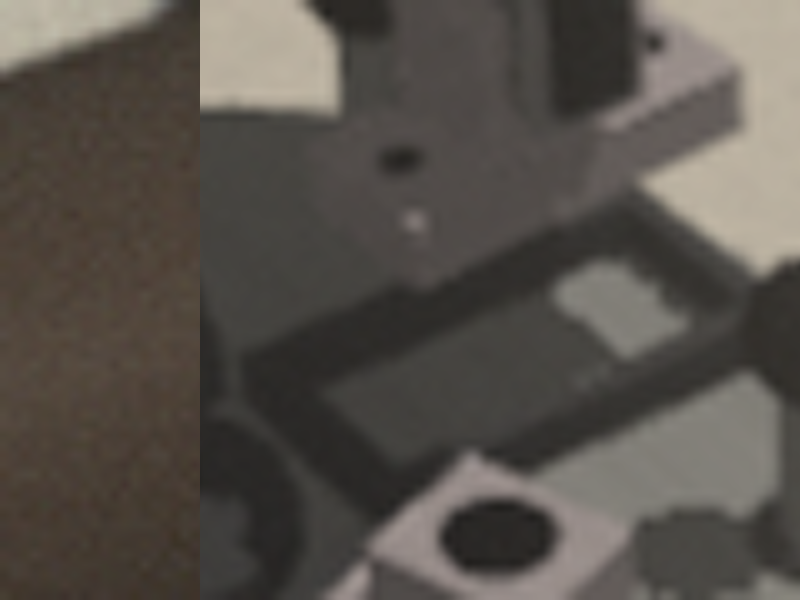

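The arm hides the nest from the top camera. The scene view shows the spare hovering over the frame, so I'll compare the corners I read there with the model projections.

```bash
python3 - <<'E'
from h import *
np.set_printoptions(precision=2,suppress=True)
f=grab_frame("scene");s=state();M=R.from_rotvec(s["tool_rot"]).as_matrix();p=s["eef_pos"];print(M,p)
# tool frame: spare x ~ tool z ; underside 41 along tool y
loc=lambda a,b:p+M@np.array([b*17,41,a*38])
print("spare corners pred");
for a in(1,-1):
    for b in(1,-1): q=loc(a,b);print(a,b,q,w2px(f,q))
# fit spare TCP offset from 2 read corners
def corners(n,t,L,W,z):
    c,s_=np.cos(t),np.sin(t);return {(i,j):(n[0]+c*i*L/2-s_*j*W/2,n[1]+s_*i*L/2+c*j*W/2,z) for i in(1,-1) for j in(1,-1)}
C=corners((533.5,-1),np.radians(114.8),94,52,87)
for k,q in C.items(): print("nest",k,np.array(q),w2px(f,q))
E
```

```text
[[-0.9   0.03  0.43]
 [-0.43  0.03 -0.9 ]
 [-0.04 -1.   -0.01]] [534.28   2.03 167.19]
spare corners pred
1 1 [536.3  -38.46 125.11] [211.47 170.64]
1 -1 [567.01 -23.94 126.34] [221.77 179.01]
-1 1 [503.78  30.22 126.09] [244.33 155.9 ]
-1 -1 [534.49  44.75 127.32] [255.03 163.49]
nest (1, 1) [490.18  30.76  87.  ] [243.6  168.01]
nest (1, -1) [537.39  52.57  87.  ] [259.28 180.61]
nest (-1, 1) [529.61 -54.57  87.  ] [203.94 185.61]
nest (-1, -1) [576.82 -32.76  87.  ] [218.93 199.67]
```

arm_command([
  [[0.1,0.8,0.3,0.008],[0,0.8,0,0],[0,0.8,0,0],[0,0.6,0,0],[0,0,0,0],[0,0,0,0]],
])

```text
clock: 9.65
eef_pos: [536.8, -0.8, 134.5]
tool_rot: [-0.399, 1.989, -1.948]
force: [0.2, -0.5, -2.0]
finger_gap: 29.1
```

```bash
python3 - <<'E'
from h import *
togo(534.5,-1.5,131,-155.2)
f=grab_frame("scene");u,v=231,181
cv2.imwrite("pics/h2.png",cv2.resize(f["frame"][v-30:v+30,u-40:u+40,::-1],(800,600),interpolation=cv2.INTER_CUBIC))
E
```

```text
t 9.65 pos [536.8  -0.8 134.5] yaw -155.18 tilt 2.25 gap 29.1 F [ 0.2 -0.5 -2. ] j [ 0.35  0.23 -0.46 -0.02 -0.85  0.09]
delta cm (tool) [ 0.25  0.34 -0.03] turn 0.0
```

View pics/h2.png

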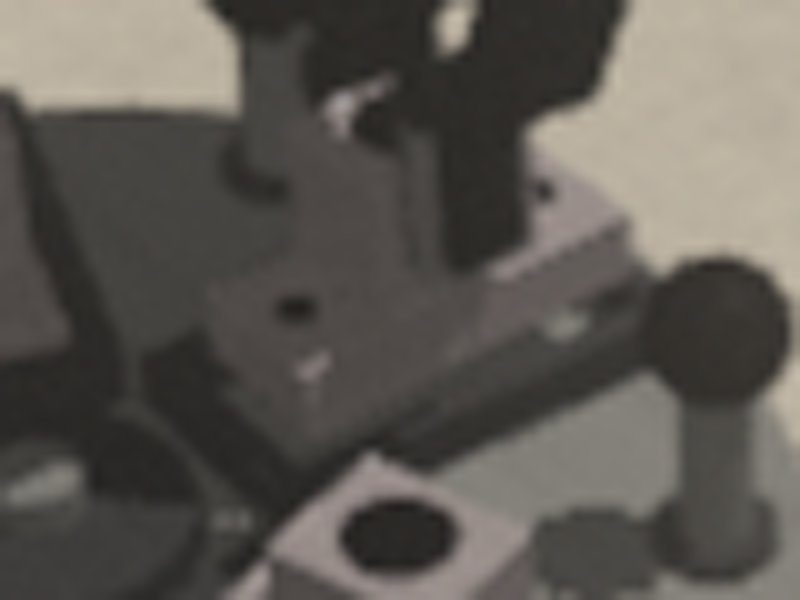

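```bash
python3 - <<'E'
from h import *
f=grab_frame("scene");s=state();M=R.from_rotvec(s["tool_rot"]).as_matrix();p=s["eef_pos"]
for a in(1,-1):print(a,w2px(f,p+M@np.array([-17,41,a*38])).round(1))
t=np.radians(114.8);c,q=np.cos(t),np.sin(t)
for z in(87,93.5):
  for i,j in((-1,-1),(1,-1),(-1,1)):
    print(z,i,j,w2px(f,(534.5+c*i*41-q*j*20,-1+q*i*41+c*j*20,z)).round(1),w2px(f,(534.5+c*i*47-q*j*26,-1+q*i*47+c*j*26,z)).round(1))
E
```

```text
1 [221.3 193.8]
-1 [254.  178.1]
87 -1 -1 [219.9 197.1] [219. 200.]
87 1 -1 [255.1 180.6] [259.4 180.9]
87 -1 1 [208.3 186.3] [204.  185.9]
93.5 -1 -1 [219.7 194.4] [218.8 197.3]
93.5 1 -1 [255.1 177.9] [259.4 178.3]
93.5 -1 1 [208.1 183.6] [203.7 183.3]
```

arm_command([
  [[0.2,0.3,0,0],[0,0.3,0,0],[0,0.3,0,0],[0,0,0,0]],
])

```text
clock: 10.08
eef_pos: [537.7, -0.7, 128.0]
tool_rot: [-0.394, 1.985, -1.944]
force: [1.3, 0.0, 0.4]
finger_gap: 28.7
```

```bash
python3 -c "
from h import *
togo(534.5,-1.5,116,-155.2)"
```

```text
t 10.08 pos [537.7  -0.7 128. ] yaw -155.09 tilt 2.58 gap 28.7 F [1.3 0.  0.4] j [ 0.35  0.23 -0.47 -0.02 -0.83  0.09]
delta cm (tool) [ 0.37  1.19 -0.05] turn 0.002
```

Slight contact at wall-top height, with x about 3 mm high. I'll lift a little, correct, and try again.

arm_command([
  [[0,-0.3,0,0],[0.3,0,0,0],[0,0,0,0],[0,0,0,0]],
])

```text
clock: 10.42
eef_pos: [534.4, -2.1, 131.2]
tool_rot: [-0.393, 1.985, -1.944]
force: [1.2, 0.3, -1.5]
finger_gap: 28.7
```

```bash
python3 -c "
from h import *
togo(534.5,-1.5,128,-155.2)"
```

```text
t 10.42 pos [534.4  -2.1 131.2] yaw -155.09 tilt 2.61 gap 28.7 F [ 1.2  0.3 -1.5] j [ 0.35  0.22 -0.47 -0.02 -0.83  0.1 ]
delta cm (tool) [-0.01  0.32 -0.05] turn 0.002
```

arm_command([
  [[0.03,0.3,0,0],[0.03,0.3,0,0],[0,0,0,0]],
])

```text
clock: 10.67
eef_pos: [536.4, -1.8, 127.2]
tool_rot: [-0.388, 1.982, -1.942]
force: [0.0, 0.0, -1.1]
finger_gap: 29.2
```

```bash
python3 -c "
from h import *
togo(534.5,-1.5,116,-155.2)"
```

```text
t 10.67 pos [536.4  -1.8 127.2] yaw -155.02 tilt 2.89 gap 29.2 F [ 0.   0.  -1.1] j [ 0.35  0.23 -0.48 -0.02 -0.82  0.1 ]
delta cm (tool) [ 0.22  1.11 -0.1 ] turn 0.003
```

arm_command([
  [[0.2,0,-0.05,0],[0.05,0.3,0,0],[0.05,0.3,0,0],[0,0,0,0]],
])

```text
clock: 11.0
eef_pos: [533.3, -2.5, 119.8]
tool_rot: [-0.388, 1.982, -1.942]
force: [-0.7, -0.3, -1.2]
finger_gap: 29.1
```

```bash
python3 -c "
from h import *
togo(534.5,-1.5,116,-155.2)
print(R.from_rotvec(state()['tool_rot']).as_matrix()[:,1])"
```

```text
t 11.0 pos [533.3  -2.5 119.8] yaw -155.04 tilt 2.88 gap 29.1 F [-0.7 -0.3 -1.2] j [ 0.35  0.23 -0.49 -0.02 -0.8   0.1 ]
delta cm (tool) [-0.14  0.39 -0.04] turn 0.003
[ 0.04060379  0.02946883 -0.99874067]
```

It is inside the nest: the underside is at about 79 mm with no contact force. Lowering the last few millimetres.

arm_command([
  [[-0.05,0.2,0,0],[0,0.2,0,0],[0,0,0,0]],
])

```text
clock: 11.25
eef_pos: [534.6, -1.4, 117.1]
tool_rot: [-0.388, 1.981, -1.941]
force: [1.6, 0.7, -0.4]
finger_gap: 29.2
```

```bash
python3 -c "
from h import *
togo(534.5,-1.5,116,-155.2)"
```

```text
t 11.25 pos [534.6  -1.4 117.1] yaw -154.98 tilt 2.94 gap 29.2 F [ 1.6  0.7 -0.4] j [ 0.35  0.24 -0.5  -0.02 -0.79  0.1 ]
delta cm (tool) [0.02 0.11 0.  ] turn 0.004
```

arm_command([
  [[0,0.2,0,0],[0,0.15,0,0],[0,0,0,0]],
])

```text
clock: 11.5
eef_pos: [535.6, -0.7, 117.2]
tool_rot: [-0.386, 1.979, -1.94]
force: [0.2, -0.4, -0.1]
finger_gap: 28.8
```

```bash
python3 -c "
from h import *
togo(534.5,-1.5,116,-155.2)"
```

```text
t 11.5 pos [535.6  -0.7 117.2] yaw -154.92 tilt 3.05 gap 28.8 F [ 0.2 -0.4 -0.1] j [ 0.36  0.24 -0.5  -0.02 -0.79  0.09]
delta cm (tool) [0.14 0.11 0.03] turn 0.005
```

It has landed at floor height. Releasing it and backing up.

arm_command([
  [[0,0,0,0],[0,0,0,0],[0,0,0,0],[0,0,0,0],[0,0,0,0],[0,-1,0,0],[0,-2,0,0],[0,-3,0,0],[0,-3,0,0],[0,-3,0,0],[0,0,0,0]],
], grip=0.15)

```text
clock: 12.42
eef_pos: [528.5, -5.6, 241.5]
tool_rot: [-0.395, 1.98, -1.945]
force: [1.2, 0.5, 1.1]
finger_gap: 49.1
```

```bash
python3 - <<'E'
from h import *
togo(650,-60,235,-263)
f=grab_frame("scene");u,v=231,181
cv2.imwrite("pics/r1.png",cv2.resize(f["frame"][v-30:v+30,u-40:u+40,::-1],(800,600),interpolation=cv2.INTER_CUBIC))
E
```

```text
t 12.42 pos [528.5  -5.6 241.5] yaw -154.94 tilt 2.58 gap 49.1 F [1.2 0.5 1.1] j [ 0.35  0.1  -0.34 -0.01 -1.08  0.09]
delta cm (tool) [-8.67  0.95 10.09] turn 1.886
```

View pics/r1.png

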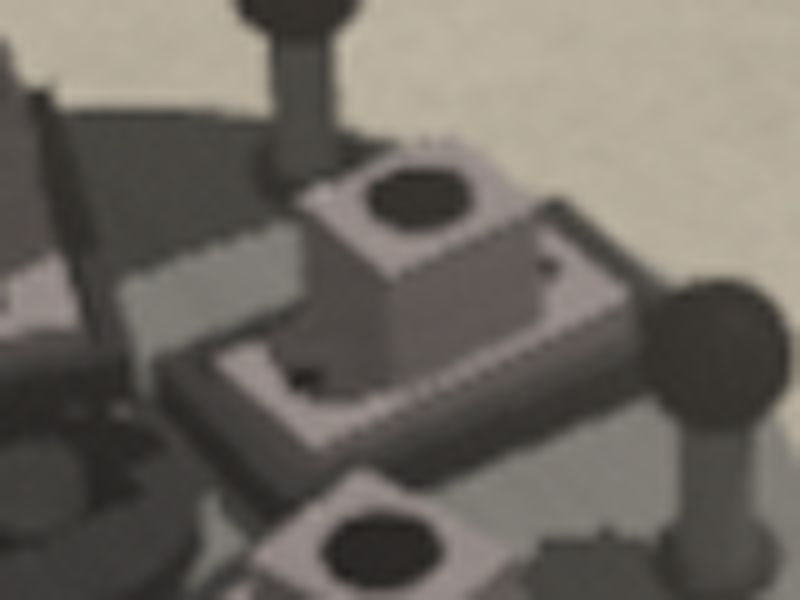

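The spare sits flat in the nest, with its foot level inside the frame. Next I straddle the peg at about 7° (far side) and walk it 144° counter-clockwise. First I turn the tool so its x axis points along the CCW tangent.

arm_command([
  [[0,0,0,0.12],[0,0,0,0.12],[0,0,0,0.12],[0,0,0,0.12],[0,0,0,0.12],[0,0,0,0.12],[0,0,0,0.12],[0,0,0,0.12],[0,0,0,0.12],[0,0,0,0.12],[0,0,0,0.12],[0,0,0,0.12],[0,0,0,0.12],[0,0,0,0.12],[0,0,0,0.12],[0,0,0,0.08],[0,0,0,0]],
], grip=0.45)

```text
clock: 13.88
eef_pos: [521.2, -6.7, 234.7]
tool_rot: [-1.185, -1.274, 1.214]
force: [0.1, 0.2, 0.6]
finger_gap: 61.8
```

```bash
python3 - <<'E'
from h import *
togo(693,-63,215,96.8)
p=[569.3,-78.2,np.radians(114.8)]
for n in("scene","top"):
    f=grab_frame(n);d=dialpts(p)
    for k in ("peg3","peg4","peg2","bore3"):
        b=blob(f,w2px(f,d[k]),8); print(n,k,np.array(d[k]).round(1),b and px2w(f,b[0],d[k][2]).round(1))
E
```

```text
t 13.88 pos [521.2  -6.7 234.7] yaw 92.74 tilt 2.0 gap 61.8 F [0.1 0.2 0.6] j [ 0.35  0.1  -0.36 -0.02 -1.08 -1.87]
delta cm (tool) [ -6.49   2.22 -16.85] turn -0.071
scene peg3 [693.4 -63.4 125. ] [697.1 -68.7 125. ]
scene peg4 [593.6  44.4 125. ] [599.4  42.1 125. ]
scene peg2 [ 621.7 -191.7  125. ] [ 623.6 -193.9  125. ]
scene bore3 [ 643.5 -119.7  121. ] [ 642.3 -122.7  121. ]
top peg3 [693.4 -63.4 125. ] [688.6 -68.6 125. ]
top peg4 [593.6  44.4 125. ] [602.   44.9 125. ]
top peg2 [ 621.7 -191.7  125. ] [ 613.7 -190.   125. ]
top bore3 [ 643.5 -119.7  121. ] [ 635.1 -117.6  121. ]
```

arm_command([
  [[-0.4,0.1,-1.2,-0.02],[-0.8,0.2,-2.2,-0.02],[-0.8,0.2,-2.2,-0.02],[-0.8,0.2,-2.2,-0.01],[-0.8,0.2,-2.2,0],[-0.8,0.2,-2.2,0],[-0.8,0.2,-2.2,0],[-0.6,0.2,-1.6,0],[-0.4,0,-0.8,0],[0,0,0,0],[0,0,0,0]],
])

```text
clock: 14.9
eef_pos: [702.1, -49.8, 218.7]
tool_rot: [-1.124, -1.357, 1.301]
force: [-0.1, 0.0, -0.2]
finger_gap: 61.9
```

```bash
python3 - <<'E'
from h import *
togo(693,-65,180,96)
E
```

```text
t 14.9 pos [702.1 -49.8 218.7] yaw 99.45 tilt 1.86 gap 61.9 F [-0.1  0.  -0.2] j [ 0.19  0.41  0.03 -0.02 -1.17 -1.59]
delta cm (tool) [-1.44  3.82  1.23] turn 0.06
```

arm_command([
  [[-1.4,1.5,1.2,0.06],[0,2.0,0,0],[0,0,0,0],[0,0,0,0]],
])

```text
clock: 15.23
eef_pos: [691.3, -64.4, 183.4]
tool_rot: [-1.152, -1.317, 1.26]
force: [-0.4, 0.3, 1.2]
finger_gap: 61.5
```

```bash
python3 - <<'E'
from h import *
togo(693,-65,135,96)
E
```

```text
t 15.23 pos [691.3 -64.4 183.4] yaw 96.26 tilt 1.89 gap 61.5 F [-0.4  0.3  1.2] j [ 0.18  0.42 -0.03 -0.03 -1.09 -1.63]
delta cm (tool) [-0.2   4.84 -0.06] turn 0.005
```

arm_command([
  [[-0.1,1.5,0,0],[-0.1,1.5,0,0],[0,1.0,0,0],[0,0.7,0,0],[0,0,0,0],[0,0,0,0]],
])

```text
clock: 15.73
eef_pos: [693.8, -63.3, 142.1]
tool_rot: [-1.155, -1.328, 1.262]
force: [0.0, -0.5, 0.4]
finger_gap: 61.7
```

```bash
cat >> h.py <<'E'
def arc(n=0):
    s=state();p=s["eef_pos"]-[569.3,-78.2,0];a=np.degrees(np.arctan2(p[1],p[0]));r=np.hypot(p[0],p[1])
    M=R.from_rotvec(s["tool_rot"]).as_matrix();yw=np.degrees(np.arctan2(M[1,0],M[0,0]))
    print("t",round(s["clock"],2),"ang",a.round(1),"r",r.round(1),"z",s["eef_pos"][2].round(1),"yaw-(ang+90)",((yw-a-90+180)%360-180).round(1),"F",s["force"].round(1),"j6",s["joints"][5].round(2),"gap",round(s["finger_gap"],1))
E
python3 -c "
from h import *
arc()"
```

```text
t 15.73 ang 6.8 r 125.4 z 142.1 yaw-(ang+90) -0.1 F [ 0.  -0.5  0.4] j6 -1.62 gap 61.7
```

Straddling the peg with no contact. Lowering a bit more and starting the arc.

arm_command([
  [[0,0.6,0,0],[0.8,0,0,-0.064],[0.8,0,0,-0.064],[0.8,0,0,-0.064],[0.8,0,0,-0.064],[0.8,0,0,-0.064],[0.8,0,0,-0.064],[0,0,0,0]],
])

```text
clock: 16.4
eef_pos: [681.6, -18.7, 139.0]
tool_rot: [-0.934, -1.616, 1.551]
force: [0.4, -0.3, 0.8]
finger_gap: 62.2
```

```bash
python3 -c "
from h import *
arc()"
```

```text
t 16.4 ang 27.9 r 127.1 z 139.0 yaw-(ang+90) 1.8 F [ 0.4 -0.3  0.8] j6 -1.29 gap 62.2
```

The force stays near zero after 46 mm, so I'll check with a picture whether the peg came along.

```bash
python3 - <<'E'
from h import *
f=grab_frame("scene");u,v=225,185
cv2.imwrite("pics/a1.png",cv2.resize(f["frame"][v-75:v+75,u-100:u+100,::-1],(800,600),interpolation=cv2.INTER_CUBIC))
E
```

```text
(no output)
```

View pics/a1.png

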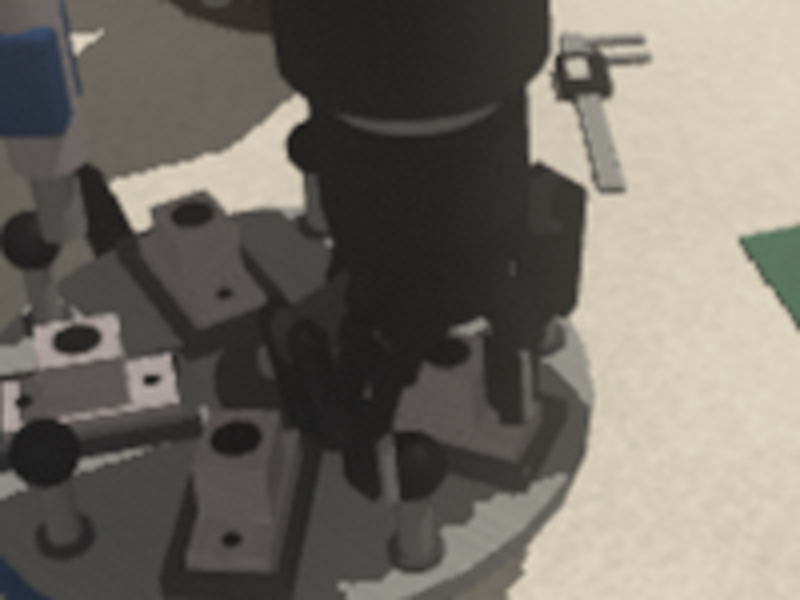

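The peg is being pushed: the left finger is against the ball at (412,465) and the dial has turned. Continuing.

arm_command([
  [[0.8,0,0,-0.06],[0.8,0,0,-0.06],[0.8,0,0,-0.06],[0.8,0,0,-0.06],[0.8,0,0,-0.062],[0.8,0,0,-0.062],[0.8,0,0,-0.062],[0.8,0,0,-0.062],[0,0,0,0]],
])

```text
clock: 17.2
eef_pos: [643.9, 24.5, 141.0]
tool_rot: [-0.591, -1.939, 1.878]
force: [-0.7, 0.5, 0.7]
finger_gap: 61.9
```

```bash
python3 -c "
from h import *
arc()"
```

```text
t 17.2 ang 54.0 r 126.9 z 141.0 yaw-(ang+90) 3.3 F [-0.7  0.5  0.7] j6 -0.9 gap 61.9
```

arm_command([
  [[0.8,0.1,0,-0.055],[0.8,0.1,0,-0.055],[0.8,0.1,0,-0.055],[0.8,0.05,0,-0.055],[0.8,0.05,0,-0.058],[0.8,0.05,0,-0.058],[0.8,0.05,0,-0.058],[0.8,0.05,0,-0.058],[0.8,0.05,0,-0.058],[0.8,0.05,0,-0.058],[0,0,0,0]],
])

```text
clock: 18.12
eef_pos: [574.1, 48.4, 135.7]
tool_rot: [0.076, 2.233, -2.182]
force: [0.0, -0.7, -0.7]
finger_gap: 61.8
```

```bash
python3 - <<'E'
from h import *
arc()
f=grab_frame("scene");u,v=225,185
cv2.imwrite("pics/a2.png",cv2.resize(f["frame"][v-75:v+75,u-100:u+100,::-1],(800,600),interpolation=cv2.INTER_CUBIC))
for n in ("scene",): 
    for m in mark_of("nest",f)[:2]+mark_of("peg",f)[:3]: print(m["confidence"],m["location"])
    print(px2w(f,mark_of("spare",f)[0]["location"],75))
E
```

```text
t 18.12 ang 87.8 r 126.6 z 135.7 yaw-(ang+90) 0.9 F [ 0.  -0.7 -0.7] j6 -0.44 gap 61.8
0.65 [184.7, 180.3]
0.65 [142.0, 163.6]
[486.82813925 -91.61501568  75.        ]
```

The dial is following: the network puts the spare at about 188°, near the second detent. Continuing the arc.

arm_command([
  [[0.8,0.03,0,-0.062],[0.8,0.03,0,-0.062],[0.8,0.03,0,-0.062],[0.8,0.03,0,-0.062],[0.8,0.03,0,-0.062],[0.8,0.03,0,-0.062],[0.8,0.03,0,-0.062],[0.8,0.03,0,-0.062],[0.8,0.03,0,-0.062],[0,0,0,0]],
])

```text
clock: 19.15
eef_pos: [523.0, 36.5, 134.7]
tool_rot: [-0.443, 1.893, -1.876]
force: [-0.3, 0.2, -0.8]
finger_gap: 62.0
```

```bash
python3 -c "
from h import *
arc()"
```

```text
t 19.15 ang 112.0 r 123.7 z 134.7 yaw-(ang+90) 9.1 F [-0.3  0.2 -0.8] j6 0.09 gap 62.0
```

arm_command([
  [[0.8,0,0,-0.03],[0.8,0,0,-0.03],[0.8,0,0,-0.03],[0.8,0,0,-0.04],[0.8,0,0,-0.05],[0.8,0,0,-0.05],[0.8,0,0,-0.055],[0.8,0,0,-0.055],[0,0,0,0]],
])

```text
clock: 19.9
eef_pos: [481.2, -0.1, 132.1]
tool_rot: [-0.69, 1.674, -1.683]
force: [-0.3, -0.2, 0.3]
finger_gap: 62.1
```

```bash
python3 -c "
from h import *
arc()"
```

```text
t 19.9 ang 138.5 r 117.8 z 132.1 yaw-(ang+90) 1.2 F [-0.3 -0.2  0.3] j6 0.45 gap 62.1
```

arm_command([
  [[0.8,-0.05,-0.15,-0.055],[0.8,-0.05,-0.15,-0.055],[0.8,-0.05,-0.15,-0.055],[0.3,0,-0.1,-0.03],[0,0,0,0],[0,0,0,0],[0,0,0,0],[0,0,0,0]],
])

```text
clock: 20.57
eef_pos: [464.9, -18.0, 131.9]
tool_rot: [-0.81, 1.553, -1.579]
force: [1.2, -0.7, 1.0]
finger_gap: 61.6
```

```bash
python3 - <<'E'
from h import *
arc()
f=grab_frame("scene");u,v=205,185
cv2.imwrite("pics/a3.png",cv2.resize(f["frame"][v-75:v+75,u-100:u+100,::-1],(800,600),interpolation=cv2.INTER_CUBIC))
def fitd(p):
    obs={}
    for it in range(3):
        for k,q in dialpts(p).items():
            uv=w2px(f,q);b=blob(f,uv,7)
            if k[0]=="b" and b is not None and np.hypot(*(b[0]-uv))<6: obs[k]=b[0]
        r=least_squares(lambda t:np.concatenate([w2px(f,dialpts([571,-78,t[0]])[k])-o for k,o in obs.items()]),[p[2]],loss="soft_l1")
        p=[571,-78,r.x[0]]
    print(len(obs),np.degrees(p[2]),r.cost)
for a in(248,254,259): fitd([571,-78,np.radians(a)])
E
```

```text
t 20.57 ang 150.0 r 120.5 z 131.9 yaw-(ang+90) -0.6 F [ 1.2 -0.7  1. ] j6 0.64 gap 61.6
4 257.7483249359426 0.2723404054526859
4 257.748324935329 0.27234040545266636
4 257.74832500082033 0.2723404054526706
```

The dial reads about 258° and has snapped home, with the fingers standing clear around the peg. Lifting straight up and checking.

arm_command([
  [[0,-1,0,0],[0,-2,0,0],[0,-3,0,0],[0,-3,0,0],[0,-3,0,0],[-3,-2,0,0],[-3.5,-1,0,0],[-3.5,-1,0,0],[-3.5,0,0,0],[-3.5,0,0,0],[-3,0,0,0],[0,0,0,0],[0,0,0,0],[0,0,0,0]],
])

```text
clock: 21.78
eef_pos: [558.2, 157.7, 313.9]
tool_rot: [-0.8, 1.565, -1.588]
force: [0.1, 0.3, 0.1]
finger_gap: 62.1
```

```bash
python3 - <<'E'
from h import *
arc();print(state()["eef_pos"])
F={n:grab_frame(n) for n in("scene","top")}
for n,f in F.items():
  for nm,z in(("nest",75),("ram",75),("spare",75),("long_housing",3),("bush",3)):
    m=mark_of(nm,f)
    if m: print(n,nm,round(m[0]["confidence"],2),px2w(f,m[0]["location"],z).round(1))
h={"scene":(571.4,-77.8),"top":(567.5,-78.6)}
for n,f in F.items():
  for tag in("b","p"):
    p=[*h[n],np.radians(258.5)];obs={}
    for it in range(3):
        for k,q in dialpts(p).items():
            if k=={"b":"","p":"peg4"}[tag]: continue
            uv=w2px(f,q);b=blob(f,uv,7)
            if k[0]==tag and b is not None and np.hypot(*(b[0]-uv))<5: obs[k]=b[0]
        r=least_squares(lambda t:np.concatenate([w2px(f,dialpts([*h[n],t[0]])[k])-o for k,o in obs.items()]),[p[2]],loss="soft_l1");p[2]=r.x[0]
    print(n,tag,len(obs),np.degrees(p[2]).round(2),r.cost.round(2))
o=[]
for n,f in F.items():
    u,v=w2px(f,[560,-110,100]).astype(int);o.append(cv2.resize(f["frame"][v-60:v+60,u-40:u+40,::-1],(400,600),interpolation=cv2.INTER_CUBIC))
cv2.imwrite("pics/end.png",np.hstack(o))
E
```

```text
t 21.78 ang 92.7 r 236.2 z 313.9 yaw-(ang+90) 55.9 F [0.1 0.3 0.1] j6 0.38 gap 62.1
[558.23923198 157.739185   313.90316152]
scene nest 0.74 [ 554.  -161.2   75. ]
scene ram 0.88 [ 552.2 -161.7   75. ]
scene spare 0.88 [ 554.5 -155.1   75. ]
scene long_housing 0.57 [619.4 321.    3. ]
scene bush 0.74 [536.4 240.4   3. ]
top nest 0.82 [ 546.2 -152.9   75. ]
top ram 0.67 [ 544.8 -161.9   75. ]
top spare 0.76 [ 551.7 -167.3   75. ]
scene b 4 256.54 0.27
scene p 4 254.98 5.87
top b 4 256.12 1.69
top p 4 256.39 1.32
```

View pics/end.png

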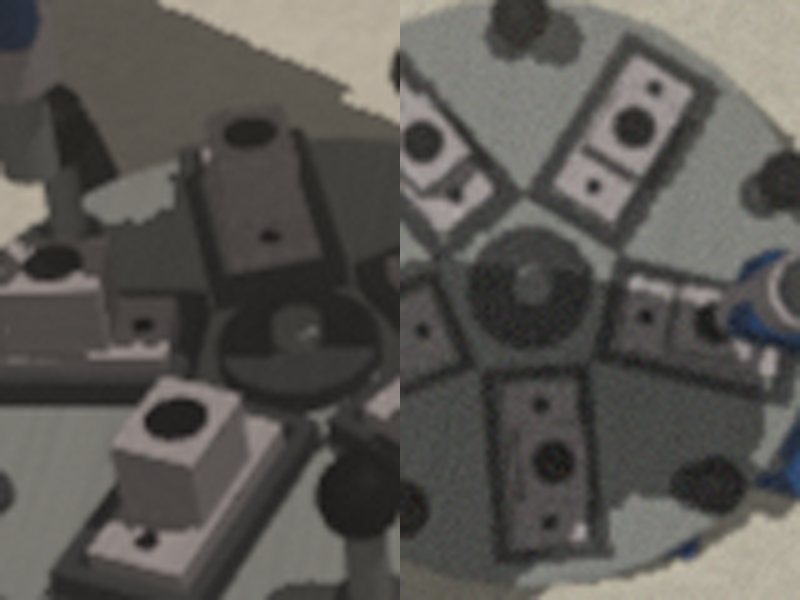

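The dial reads about 256.4° in both views, against a ram bearing of about 257° from the network. The loaded nest is under the ram, and the long housing and bush have not moved. I'll wait a moment and check that nothing drifts.

arm_command([
  [[-3,0,0,0],[-3,0,0,0],[-3,0,0,0],[-3,0,0,0],[0,0,0,0],[0,0,0,0],[0,0,0,0],[0,0,0,0],[0,0,0,0],[0,0,0,0],[0,0,0,0],[0,0,0,0]],
])

```text
clock: 23.38
eef_pos: [621.5, 260.2, 324.6]
tool_rot: [-0.796, 1.567, -1.589]
force: [0.2, -0.2, -0.8]
finger_gap: 61.9
```

```bash
python3 - <<'E'
from h import *
F={n:grab_frame(n) for n in("scene","top")}
for n,f in F.items():
  for nm in("ram","hub","nest"):
    m=mark_of(nm,f)
    if m: print(n,nm,round(m[0]["confidence"],2),px2w(f,m[0]["location"],75).round(1))
p=np.r_[569.3,-78.2,np.radians(256.5)];obs={}
for it in range(3):
    d=dialpts(p)
    for n,f in F.items():
        for k,q in d.items():
            if k in("peg4","bore0"): continue
            uv=w2px(f,q);b=blob(f,uv,8 if k[0]=="p" else 6)
            if b is not None and np.hypot(*(b[0]-uv))<4: obs[n,k]=b[0]
    r=least_squares(lambda P:np.concatenate([w2px(F[n],dialpts(P)[k])-o for (n,k),o in obs.items()]),p,loss="soft_l1");p=r.x
print(len(obs),p[:2],np.degrees(p[2]),"spare bore exp",p[:2]+85*np.array([np.cos(p[2]),np.sin(p[2])]))
f=F["scene"];q=(p[0]+85*np.cos(p[2]),p[1]+85*np.sin(p[2]),121);b=blob(f,w2px(f,q),6);print("spare bore",px2w(f,b[0],121))
# column/arm axis: blue pixels in the top view
M=cut_out("press",F["top"])[0]["mask"];im=F["top"]["frame"].astype(int);bl=(im[...,2]>im[...,0]+25)&M
vs,us=np.nonzero(bl);print("blue",len(us),us.mean(),vs.mean())
f=F["top"];a=p[2]
for A in (-1,0,1): print(A)if 0 else None
u,v=w2px(f,[545,-190,150]).astype(int);im=cv2.resize(f["frame"][v-45:v+45,u-60:u+60,::-1],(800,600),interpolation=cv2.INTER_CUBIC)
S=800/120
for deg,col in((256.4,(0,255,0)),(259,(0,0,255))):
    t=np.radians(deg);c=np.array([np.cos(t),np.sin(t)]);e=np.array([-c[1],c[0]])
    P=[np.r_[p[:2]+c*r_+e*w,z] for r_,w,z in((72,-18,256),(170,-18,256),(170,18,256),(72,18,256))]
    P2=[np.r_[p[:2]+c*r_+e*w,320] for r_,w in((175,-35),(235,-35),(235,35),(175,35))]
    for Q in(P,P2): cv2.polylines(im,[np.int32([((w2px(f,x)-[u-60,v-45]+.5)*S) for x in Q])],True,col,1)
cv2.imwrite("pics/col.png",im)
E
```

```text
scene ram 0.96 [ 555.7 -160.    75. ]
scene hub 0.78 [569.5 -79.1  75. ]
top ram 0.83 [ 548.4 -158.    75. ]
top hub 0.84 [570.1 -80.   75. ]
top nest 0.9 [ 541.1 -152.8   75. ]
15 [569.01805217 -77.61085409] 256.4849683466137 spare bore exp [ 549.15351316 -160.25708867]
spare bore [ 551.50408436 -159.95464526  121.        ]
blue 2406 399.91022443890273 205.0390689941812
```

View pics/col.png

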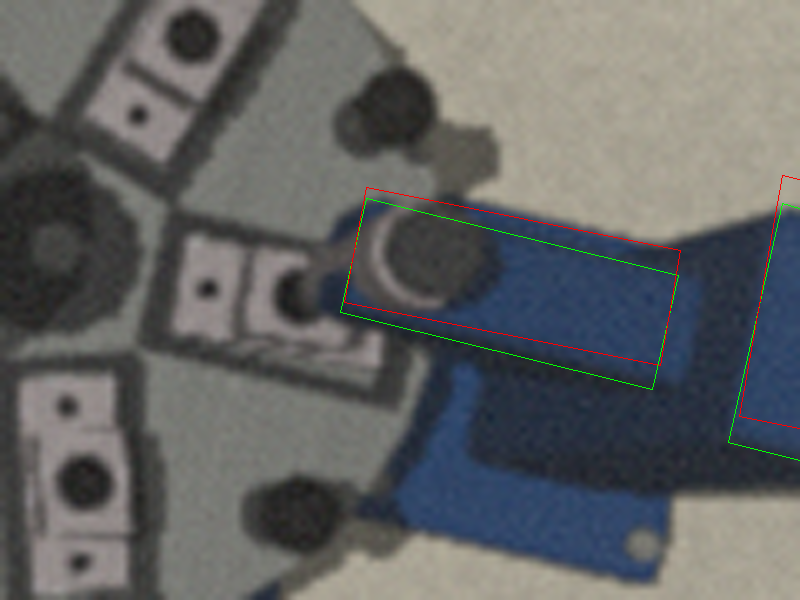

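The dial is steady at 256.5°, the same as before, and the column and arm overlay fits the 256.4° bearing. Nothing touches the robot. Handing in.

```bash
python3 -c "
from station import *
print(finish_job())"
```

```text
the job is handed in; nothing more can be done
None
```

The short spare is in the nest that was empty, and that nest now stands under the ram. I gripped the spare by its boss, lowered it in with almost no contact force and let go. Then I straddled a peg with the fingers and walked the dial about 144° counter-clockwise until it settled in the detent. I lifted clear and handed in at about 23.5 s.

**Last checks:**
- **Dial:** both cameras put it at 256.5°, unchanged over the last 1.6 s.
- **Ram:** the network marks put the ram at about 257° (single readings from 254° to 258°). The press column outline fits about 256.4° best.
- **Spare:** its bore showed about 2 mm from the point expected for a centred fit. It looked flat in the picture taken after release.
- **Long housing and bush:** the last readings were within a few mm of where they started.

**What disagreed or had to be mended:**
- **First grip:** it was too high on the boss, so I opened and took it again lower.
- **First descent:** it brushed the nest wall, so I lifted, corrected by about 3 mm and went down again.
- **Starting angle:** my first reading of the dial was about 2° higher than the final angle implies. I think the dial started slightly off its detent and settled, but I did not confirm that.
- **Single-camera readings:** some network positions differed by 5–10 mm between the two cameras, so I relied on fits that used both.

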